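# Angle a steel tube past the post into its rack bay

## Robot

A 6-joint arm with a two-finger parallel gripper is mounted at the origin on the work surface. World frame = base frame: x ahead of the robot, y to its left, z up, the work surface at z = 0. Lengths are in m, angles in rad, forces in N, time in s.
With the tool pointing down it reaches from about 0.25 to 0.725 m from the base axis. Payload 4 kg.
Tool frame: the origin (TCP) lies between the finger pads; the fingertips stand 25 mm ahead of it and the grasp point (between the pads) lies 6 mm ahead of it; z points along the fingers, y is the line along which they close (so a half turn about z gives the same grasp; the last joint's range is limited). The gripper opens to 85 mm and grips with 20 to 120 N. Pads are 22 mm wide; open, the fingers measure 114 mm over their backs; the gripper's body (76 mm by 85 mm) begins 54 mm behind the grasp point. The pads swing forward as they close: fully open they stand 13 mm farther back than shut.
Start: joints at [-1.107, 0.241, 0.005, 1.335, 0, 1.571], TCP at [0.224, -0.447, 0.232] pointing down, gripper open.
Joint ranges: [-2.72, 2.72], [-1.05, 1.87], [-1.09, 1.28], [-1.99, 2.15], [-1.42, 1.44], [-3.14, 3.14]. Speed limits (rad/s): [2.79, 2.79, 3.14, 3.14, 3.14, 3.14].

## Interface

Orientations are given as a unit quaternion [x, y, z, w].
In Python, from workcell import bot gives the robot as it stands. The module is installed in compiled form; this text tells all that it offers.
- The arm moves only by the shell command python3 -m pendant 'ROWS'. ROWS is JSON, one flat list of numbers, 7 for each row, row after row: the shift along the tool's x, y, z normalised to -1 to 1, where 1 is 0.5 m, then the turn, a rotation vector about the tool's x, y, z normalised to -1 to 1, where 1 is 180 degrees, then the opening, from 0 (shut) to 1 (fully open). In form: [tx, ty, tz, ax, ay, az, fingers, tx, ty, tz, ax, ay, az, fingers, ...]. A call has exactly 10 rows; each row is the pose to reach, as a shift and turn from the pose commanded when the call began, along the tool's axes at that moment, turning the shorter way round; what a row does not reach only later rows make up. A row lasts 1/12 s, in which the tool goes at most 41.7 mm and 7.16 degrees, less where a joint would pass 70% of its speed; a pose out of reach is approached as far as the arm can. A call with a number of a shift or a turn outside -1 to 1 is refused whole. A call with a gripper value outside its range is refused whole. The fingers move at their own pace and stop on an object; the grip force is fixed at half the most. Time passes only in rows, so rows that repeat a pose let the fingers close, or fill a call up. It gives the time, the measured TCP pose, the force, the opening and the grip force at its end, in the units of the state.
- bot.get_obs(): the state, without advancing time (a new reading comes with each control period).
- bot.camera(name): name is "scene" or "top" or "wrist"; returns a dict with "pixels" (420x560x3 uint8, red, green, blue), "mtx" (3x3 intrinsics, pixels), "k1" (the pictures are not rectified: a ray, as slopes to the right and down, at radius r is drawn at 1 + k1 r^2 times it, then the intrinsics apply), "cam_to_world" (4x4, takes a point from camera to world coordinates); the wrist camera has in their place "hand_eye" (4x4, takes a point from camera to tool coordinates, whose origin is the TCP and whose axes are the flange's). Camera axes: x right, y up, looking along -z (the intrinsics and any distortion apply to the point x, -y, -z); pixel columns grow to the right and rows downward; lengths in m; the calibration is good to about 2 mm. A picture is of the moment at which its call begins: read the wrist's pose just before it. There is no depth.
- bot.job_done(): hands the job in; it is judged then, once.
The state is a dict: "clock": time; "joint_pos": joint angles; "joint_vel": joint speeds; "tau": joint torques, N m; "eef_pos": TCP position; "tool_rot": TCP orientation; "ft_force": force on the tool from outside, world axes, zero at the start; "ft_torque": the same for the moment, N m; "grip_width": finger opening in m; "grasp_force": force on a finger pad.
Only numpy, scipy, OpenCV 4.12 (cv2) and the standard library are available. Lean on these libraries where they do the work, as an engineer would, in place of code of your own. Each camera call takes 0.05 s, during which the arm holds its last target. There are 200 camera calls.

## Task

Put the loose length of square steel tube away in the empty middle bay of the blue rack by pushing it along the bench: swing its leading end round the corner post so that it enters the mouth of the bay at an angle (there is too little room in front to line it up first), then swing the other end round and push the tube fully home against the stop at the end of the bay. Keep the tube flat on the bench all the while, pushing with the fingers and never lifting it, and leave everything else where it lies.

Things in the scene. Friction and masses are not known exactly. Their poses are not given: they have to be found in the camera images.
- rack: Low blue steel rack bolted to the bench. Origin: bench height, middle of the mouth of its empty middle bay; x runs into the bay, z up; its +y side faces the robot, its mouth the robot's right. The bay is open above, its floor is the bench, 70 mm wide (y -35 to +35) and 250 mm deep from the posts' fronts (x 0) to the stop (x 250); its walls and stop are 45 mm high.
- bay_stop (a point): Middle of the bay's end stop: the face that the tube is pushed against, 250 mm in from the mouth, 15 mm above the bench. The rack does not move.
- corner_post (a point): Middle of the top of the corner post on the mouth's +y side, 75 mm above the bench. Square post 30 x 30 mm: rack x 0 to 30, y 35 to 65 mm. An equal post stands on the other side (y -65 to -35), and the shallow stock trays beyond each have a 14 mm front lip and an outer post of the same kind centred at y +120 or -120 mm.
- tube: The tube to put away: square steel box section 30 x 30 x 260 mm, both ends closed by flat black inserts, 0.35 to 0.6 kg, loose on the bench. Origin: middle of its underside; x along its length, z up. It starts roughly parallel to the bay, before the mouth and 80 to 130 mm to the rack's +y side of the bay's centre line. Slides against a few newtons; home, it sticks out of the mouth by 10 mm.
- tube_end_a (a point): Centre of the tube's end face at its +x end, 15 mm above its underside (the x axis of its body points out of this end).
- tube_end_b (a point): Centre of the tube's end face at its -x end, 15 mm above its underside.
- tube_mid (a point): Centre of the tube, half-way along and 15 mm above its underside.
- adapter: Bystander: aluminium wheel adapter, a disc of 160 mm diameter and 36 mm high with five studs up to 60 mm high, 1.8 kg, lying straight out from the bay's mouth, its near edge about 285 mm before the mouth. Origin at the middle of its underside.
- flat_bar: Bystander: flat steel bar 170 x 40 x 10 mm lying in the rack's tray on the +y side. Origin at the middle of its underside.
- short_tube: Bystander: aluminium square tube 150 x 25 x 25 mm lying in the rack's tray on the -y side. Origin at the middle of its underside.
- jack: Bystander: dark bottle jack, foot 105 x 90 mm, 166 mm tall, standing to the left. Origin at the middle of its underside.
- tape: Bystander: yellow tape measure 72 x 42 x 66 mm. Origin at the middle of its underside.
- carton: Bystander: small cardboard carton 110 x 80 x 60 mm. Origin at the middle of its underside.
- wrench: Bystander: steel wrench 190 mm long lying on the bench to the right. Its x axis runs along it.
- hammer: Bystander: hammer lying on the bench at the left. Its x axis runs along its handle.

How it is judged:
On the way:
1. one end of the tube is in the mouth of the bay, between the two corner posts, with the tube still at an angle to the bay (angle between the x axis of tube and the x axis of rack, either way round above 0.1 rad and ((x of tube_end_a in the frame of rack above 0.004 m and y of tube_end_a in the frame of rack between -0.035 and 0.035 m) or (x of tube_end_b in the frame of rack above 0.004 m and y of tube_end_b in the frame of rack between -0.035 and 0.035 m))), for 0.1 s.
At the end, for the whole second after the job is handed in: The tube lies at rest flat on the bench in the middle bay, between its walls, its inner end within 10 mm of the stop plate, and the robot is clear of it (x of tube_mid in the frame of rack above 0.11 m and y of tube_mid in the frame of rack between -0.022 and 0.022 m and angle between the x axis of tube and the x axis of rack, either way round below 0.2 rad and height (world z) of tube_mid below 0.02 m and linear speed of tube below 0.01 m/s); the robot touches nothing.
It fails at once if the tube was lifted off the bench, or an end of it tipped up (height (world z) of tube_mid above 0.027 m or height (world z) of any of tube_end_a, tube_end_b above 0.035 m).
It fails at once if something else on the bench was shifted by more than 15 mm (distance of any of adapter, flat_bar, short_tube, jack, tape, carton, wrench, hammer from where it was at the start of the episode above 0.015 m).
It also fails if it takes over 66 s, if anything falls off the work surface, if the arm or the gripper's body presses on something with over 40 N, if the wrist force passes 120 N, or if a joint passes its speed limit or range.

## Working session

There is one attempt and no reset: what is moved stays moved. The work goes in short steps, Python scripts to look and compute and a shell command to move; the robot and the scene stay as the last step left them, time stands still between calls to the robot, and variables do not carry over. Pictures are saved under pics/ and viewed, at most 10 in all, crops included, and the job is handed in when it is done.

```bash
mkdir -p pics; cat > h.py <<'E'
import numpy as np, cv2
from workcell import bot
from scipy.spatial.transform import Rotation as R
def unproj(c,uv,z=0.0):
    """pixel -> world point at height z (fixed cameras)"""
    K=c["mtx"];K=np.array(K);k1=c["k1"];T=np.array(c["cam_to_world"])
    p=cv2.undistortPoints(np.array([[uv]],float),K,np.array([k1,0,0,0,0.]))[0,0]
    d=T[:3,:3]@np.array([p[0],-p[1],-1]);o=T[:3,3]
    return o+d*(z-o[2])/d[2]
def proj(c,P):
    T=np.linalg.inv(np.array(c["cam_to_world"]));q=T[:3,:3]@np.array(P)+T[:3,3]
    x,y=q[0]/-q[2],-q[1]/-q[2];s=1+c["k1"]*(x*x+y*y);K=np.array(c["mtx"])
    return K[0,0]*x*s+K[0,2],K[1,1]*y*s+K[1,2]
def snap(name,fn=None):
    c=bot.camera(name)
    if fn: cv2.imwrite("pics/"+fn,c["pixels"][...,::-1])
    return c
E
python3 - <<'E'
from h import *
import pickle
o=bot.get_obs();print({k:np.round(v,3) for k,v in o.items()})
t=snap("top");s=snap("scene")
pickle.dump((t,s),open("c0.pkl","wb"))
for n,c in(("top",t),("scene",s)):
    print(c["mtx"],c["k1"],np.round(c["cam_to_world"],3))
    cv2.imwrite(f"pics/{n}0.png",cv2.resize(c["pixels"][...,::-1],(800,600),interpolation=cv2.INTER_CUBIC))
E
```

```text
{'clock': np.float64(0.0), 'joint_pos': array([-1.107,  0.241,  0.004,  1.335, -0.   ,  1.571]), 'joint_vel': array([-0.   , -0.   ,  0.002,  0.   , -0.001, -0.001]), 'tau': array([ 1.0000e-03, -3.7232e+01,  2.5241e+01,  1.7000e-02,  0.0000e+00,
        0.0000e+00]), 'eef_pos': array([ 0.223, -0.447,  0.231]), 'tool_rot': array([ 0.973,  0.23 , -0.   , -0.001]), 'ft_force': array([-0.122, -0.312,  0.527]), 'ft_torque': array([-0.013,  0.007, -0.016]), 'grasp_force': np.float64(0.0), 'grip_width': np.float64(0.085)}
[[491.13636876   0.         274.90302745]
 [  0.         491.13636876 211.22398008]
 [  0.           0.           1.        ]] -0.15399498734750067 [[-0.008  0.999 -0.054  0.407]
 [-1.    -0.008  0.003  0.069]
 [ 0.002  0.054  0.999  1.655]
 [ 0.     0.     0.     1.   ]]
[[467.80619418   0.         288.28326746]
 [  0.         467.80619418 209.94295934]
 [  0.           0.           1.        ]] -0.05351802083811087 [[ 0.861 -0.414  0.297  0.924]
 [ 0.509  0.699 -0.501 -0.626]
 [-0.     0.583  0.813  1.207]
 [ 0.     0.     0.     1.   ]]
```

View pics/top0.png

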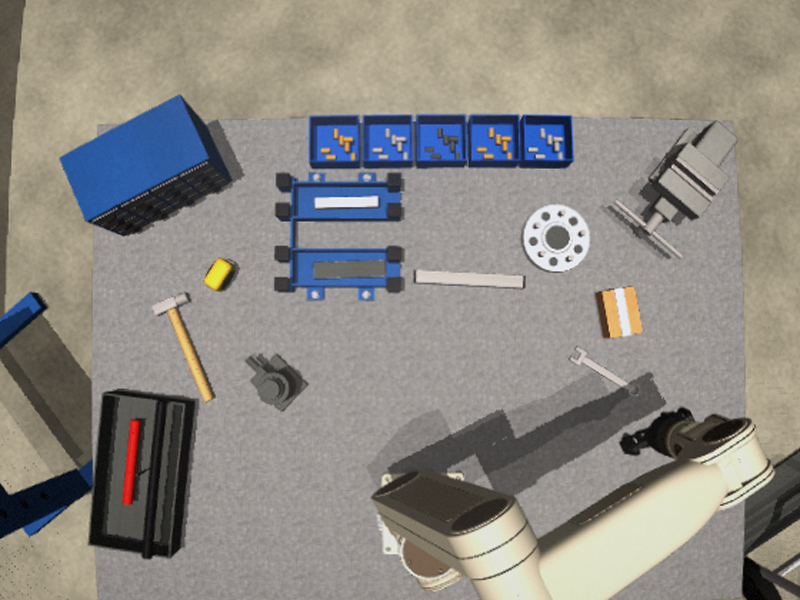

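View pics/scene0.png

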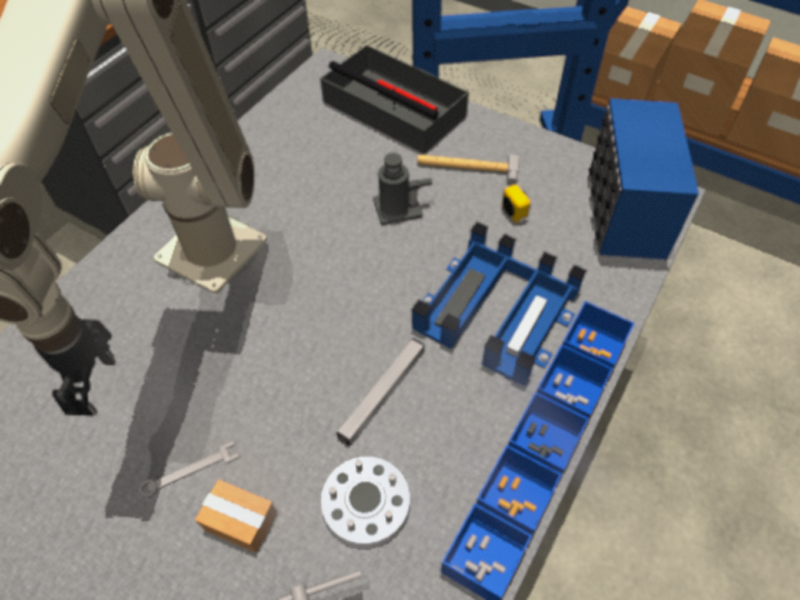

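Top view: rack at (275–405, 175–295), mouth on the right with posts near (395,211) and (395,254). The tube lies from (415,276) to (523,282) and the adapter is at (557,238). I'll enlarge that region.

```bash
python3 - <<'E'
import pickle,cv2
t,s=pickle.load(open("c0.pkl","rb"))
im=t["pixels"][110:220,185:425,::-1]
cv2.imwrite("pics/crop0.png",cv2.resize(im,None,fx=3.333,fy=3.333,interpolation=cv2.INTER_CUBIC))
E
```

```text
(no output)
```

View pics/crop0.png

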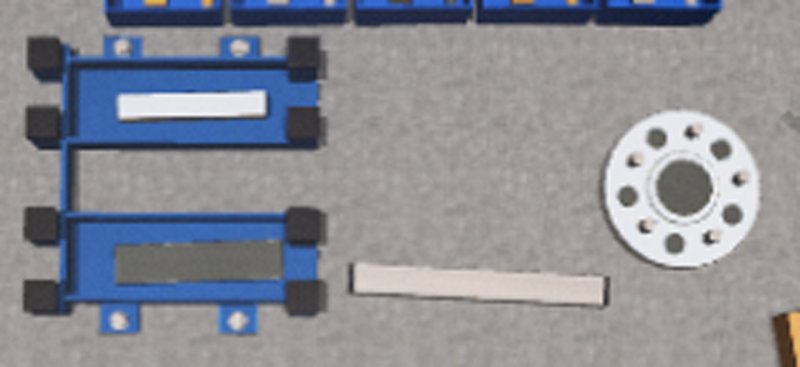

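```bash
python3 - <<'E'
from h import *
import pickle
t,s=pickle.load(open("c0.pkl","rb"))
f=lambda u,v,z:np.round(unproj(t,(185+(u+.5)/3.333-.5,110+(v+.5)/3.333-.5),z)[:2],4)
for n,u,v,z in [("p-120",303,54,.075),("p-50",303,122,.075),("p50",303,224,.075),("p120",303,295,.075),("L-50",42,123,.075),("L50",40,222,.075),
 ("wall-",180,144,.045),("wall+",180,214,.045),("stop",75,180,.045),("postface",320,222,.075),("trayfront",319,130,.014),
 ("tl1",352,262,.03),("tl2",352,292,.03),("tr1",606,277,.03),("tr2",606,305,.03),("ad",681,189,.036),("adL",602,189,.036)]:
    print(n,f(u,v,z))
E
```

```text
p-120 [0.7712 0.0605]
p-50 [0.7035 0.0611]
p50 [0.6032 0.0619]
p120 [0.5341 0.0625]
L-50 [0.7054 0.3167]
L50 [0.6077 0.3181]
wall- [0.6881 0.1833]
wall+ [0.618  0.1835]
stop [0.6531 0.288 ]
postface [0.6051 0.0454]
trayfront [0.7066 0.0446]
tl1 [0.5703 0.0132]
tl2 [0.5403 0.0135]
tr1 [ 0.5536 -0.2415]
tr2 [ 0.5255 -0.2409]
ad [ 0.6415 -0.3187]
adL [ 0.6417 -0.2382]
```

```bash
cat >> h.py <<'E'
O=np.array([.653,.0465]);A=.008            # rack origin, yaw offset
EX=np.array([np.sin(A),np.cos(A)]);EY=np.array([-np.cos(A),np.sin(A)])
r2w=lambda x,y:O+EX*x+EY*y
w2r=lambda p:np.array([(np.array(p)[:2]-O)@EX,(np.array(p)[:2]-O)@EY])
def rows(x,y,z,psi):
    """numbers (tx,ty,tz,ax,ay,az) that take the tool from here to world x,y,z, pointing down, tool x at angle psi"""
    o=bot.get_obs();R0=R.from_quat(o["tool_rot"])
    d=R0.inv().apply(np.array([x,y,z])-o["eef_pos"])/.5
    R1=R.from_matrix(np.array([[np.cos(psi),np.sin(psi),0],[np.sin(psi),-np.cos(psi),0],[0,0,-1]]).T.reshape(3,3).T)
    a=(R0.inv()*R1).as_rotvec()/np.pi
    print("clock",round(float(o["clock"]),2),"F",np.round(o["ft_force"],1),"rack xy",np.round(w2r(o["eef_pos"])*1e3,1),"z",round(o["eef_pos"][2],4),"q",np.round(o["joint_pos"],2))
    print("rows",np.round(d,4),np.round(a,4))
E
python3 - <<'E'
from h import *
rows(.49,-.08,.12,-.062)
import pickle
t,s=pickle.load(open("c0.pkl","rb"))
# where the tube top face / bench show in both pictures
A_=np.array([.555,.016]);B_=np.array([.539,-.244])
for c in(t,s):
    for f in(.1,.5,.9):
        p=A_+(B_-A_)*f
        u,v=proj(c,[*p,.03]);u2,v2=proj(c,[p[0]-.05,p[1],0]);g=c["pixels"]
        print(g[int(round(v)),int(round(u))],g[int(round(v2)),int(round(u2))])
E
```

```text
clock 0.1 F [-0.1 -0.5 -0.6] rack xy [-496.6  425.6] z 0.2315 q [-1.11  0.24  0.    1.34 -0.    1.57]
rows [ 0.8049 -0.417   0.2238] [-0.0006  0.0002  0.1674]
[215 205 200] [159 156 154]
[218 208 201] [158 154 151]
[211 201 195] [150 148 145]
[202 191 183] [161 156 153]
[202 194 185] [159 155 151]
[204 194 186] [156 152 149]
```

```bash
python3 -m pendant '[0.08,-0.042,0,0,0,0.017,1, 0.16,-0.083,0,0,0,0.033,1, 0.24,-0.125,0.01,0,0,0.05,1, 0.32,-0.167,0.03,0,0,0.067,1, 0.4,-0.21,0.06,0,0,0.084,1, 0.48,-0.25,0.1,0,0,0.1,1, 0.56,-0.29,0.14,0,0,0.117,1, 0.64,-0.333,0.18,0,0,0.134,1, 0.72,-0.375,0.2,0,0,0.15,1, 0.8,-0.417,0.22,0,0,0.167,1]'; cat >> h.py <<'E'
def tube(cn="scene",fn=None):
    """tube pose in the rack frame from the light top face in a picture rectified to z=0.03: centre mm, angle deg, size"""
    c=snap(cn,fn);n=800;g=np.zeros((n,n),np.uint8)          # 0.5 mm grid... 1 px = 0.6 mm
    xs=(np.arange(n)-600)*.6e-3;ys=(np.arange(n)-350)*.6e-3
    X,Y=np.meshgrid(xs,ys);P=np.stack([O[0]+EX[0]*X+EY[0]*Y,O[1]+EX[1]*X+EY[1]*Y,0*X+.03],-1)
    T=np.linalg.inv(np.array(c["cam_to_world"]));Q=P@T[:3,:3].T+T[:3,3]
    x,y=Q[...,0]/-Q[...,2],Q[...,1]/Q[...,2];s=1+c["k1"]*(x*x+y*y);K=np.array(c["mtx"])
    im=cv2.remap(c["pixels"],(K[0,0]*x*s+K[0,2]).astype(np.float32),(K[1,1]*y*s+K[1,2]).astype(np.float32),cv2.INTER_LINEAR)
    f=im.astype(int);m=((f[...,0]>180)&(f[...,0]-f[...,2]>6)&(f[...,0]-f[...,2]<40)).astype(np.uint8)
    m=cv2.morphologyEx(m,cv2.MORPH_OPEN,np.ones((9,9),np.uint8))
    k,l,st,ce=cv2.connectedComponentsWithStats(m)
    for i in range(1,k):
        if st[i,4]<1500: continue
        pts=np.argwhere(l==i)[:,::-1].astype(np.float32);(cx,cy),(w,h),an=cv2.minAreaRect(pts)
        if h>w: w,h,an=h,w,an-90
        an=(an+90)%180-90;C=np.array([(cx-600)*.6,(cy-350)*.6]);u=np.array([np.cos(np.radians(an)),np.sin(np.radians(an))])
        print(cn,"blob C",np.round(C,1),"ang",round(an,1),"size",np.round([w*.6,h*.6],1),"front",np.round(C+u*130,1),"rear",np.round(C-u*130,1))
    return c
E
python3 - <<'E'
from h import *
tube("scene");tube("top");rows(.49,-.08,.035,-.062)
E
```

```text
clock: 0.93
eef_pos: [0.4586, -0.1208, 0.1346]
tool_rot: [0.999, -0.032, -0.001, -0.0]
ft_force: [0.8, -1.1, 0.6]
grip_width: 0.0853
grasp_force: 0.0
scene blob C [-159.1  103.4] ang -3.0 size [245.9  26.9] front [-29.3  96.5] rear [-288.9  110.3]
top blob C [-115.4  101.2] ang -2.8 size [155.2  27.9] front [14.4 94.9] rear [-245.3  107.5]
top blob C [-199.2  157.4] ang 79.2 size [88.6 11.1] front [-174.9  285.1] rear [-223.5   29.7]
top blob C [-253.7  169.5] ang -11.5 size [92.6 90.2] front [-126.3  143.5] rear [-381.   195.5]
top blob C [-304.2  185.1] ang 80.7 size [93.3 11.2] front [-283.1  313.4] rear [-325.3   56.8]
top blob C [-316.4  203.3] ang 79.1 size [122.5  12.5] front [-291.8  330.9] rear [-341.    75.6]
clock 1.03 F [-0.9 -0.8 -0.3] rack xy [-166.   191.7] z 0.1338 q [-0.25  0.26 -0.23  1.08  0.    2.94]
rows [ 0.0564 -0.0785  0.1976] [-0.0007  0.0008  0.0027]
```

```bash
python3 -m pendant '[0.01,-0.01,0,0,0,-0.04,1, 0.01,-0.02,0,0,0,-0.08,1, 0.02,-0.03,0,0,0,-0.12,1, 0.02,-0.04,0,0,0,-0.16,1, 0.02,-0.05,0,0,0,-0.2,1, 0.02,-0.06,0,0,0,-0.24,1, 0.02,-0.07,0,0,0,-0.28,1, 0.02,-0.08,0,0,0,-0.32,1, 0.02,-0.08,0,0,0,-0.36,1, 0.02,-0.08,0,0,0,-0.4,1]'
python3 -m pendant '[0,0,0,0,0,-0.04,1, 0,0,0,0,0,-0.08,1, 0,0,0,0,0,-0.12,1, 0,0,0,0,0,-0.16,1, 0,0,0,0,0,-0.2,1, 0,0,0,0,0,-0.24,1, 0,0,0,0,0,-0.28,1, 0,0,0,0,0,-0.32,1, 0,0,0,0,0,-0.36,1, 0,0,0,0,0,-0.4,1]'
python3 - <<'E'
from h import *
p=r2w(-125,150) if 0 else r2w(-.125,.150)
rows(*p,.033,np.pi-.052)
E
```

```text
clock: 1.87
eef_pos: [0.4705, -0.0838, 0.136]
tool_rot: [0.827, 0.563, -0.0, -0.0]
ft_force: [0.6, -0.1, -0.7]
grip_width: 0.0853
grasp_force: 0.0
clock: 2.7
eef_pos: [0.4705, -0.0842, 0.1359]
tool_rot: [0.341, 0.94, -0.0, -0.0]
ft_force: [0.1, 0.3, -0.1]
grip_width: 0.0853
grasp_force: 0.0
clock 2.7 F [ 0.1  0.3 -0.1] rack xy [-132.1  181.5] z 0.1359 q [-0.18  0.26 -0.22  1.08 -0.    0.52]
rows [-0.0397  0.0511  0.2058] [-1.000e-04 -2.000e-04 -2.052e-01]
```

```bash
python3 -m pendant '[0,0,0,0,0,-0.04,1, -0.01,0.01,0,0,0,-0.08,1, -0.02,0.02,0.03,0,0,-0.12,1, -0.03,0.03,0.06,0,0,-0.16,1, -0.04,0.05,0.1,0,0,-0.205,1, -0.04,0.05,0.13,0,0,-0.205,1, -0.04,0.05,0.16,0,0,-0.205,1, -0.04,0.05,0.18,0,0,-0.205,1, -0.04,0.05,0.195,0,0,-0.205,1, -0.04,0.05,0.206,0,0,-0.205,1]'
python3 - <<'E'
from h import *
snap("scene","s1.png");rows(*r2w(-.125,.150),.033,np.pi-.052)
E
```

```text
clock: 3.53
eef_pos: [0.5019, -0.0776, 0.0323]
tool_rot: [0.029, 1.0, 0.0, -0.001]
ft_force: [-1.0, -0.3, 0.6]
grip_width: 0.0851
grasp_force: 0.0
clock 3.58 F [-0.9  0.1 -1.1] rack xy [-125.2  150.4] z 0.0317 q [-0.15  0.44 -0.28  0.85 -0.   -0.09]
rows [-0.0008  0.0005 -0.0026] [ 0.     -0.0006 -0.0022]
```

View pics/s1.png

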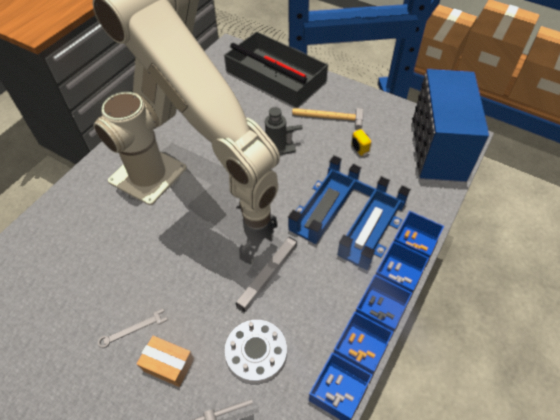

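```bash
python3 -m pendant '[-0.02,0,0,0,0,0,1, -0.036,0,0,0,0,0,1, -0.046,0.002,0,0,0,0.01,1, -0.056,0.005,0,0,0,0.02,1, -0.066,0.008,0,0,0,0.031,1, -0.076,0.011,0,0,0,0.042,1, -0.086,0.014,0,0,0,0.052,1, -0.096,0.017,0,0,0,0.063,1, -0.106,0.02,0,0,0,0.073,1, -0.106,0.02,0,0,0,0.073,1]'
python3 - <<'E'
from h import *
tube();rows(*r2w(-.115,.086),.033,np.pi-np.radians(20))
E
```

```text
clock: 4.42
eef_pos: [0.5581, -0.0704, 0.034]
tool_rot: [0.143, 0.99, 0.0, 0.002]
ft_force: [-0.2, 0.1, -0.0]
grip_width: 0.0853
grasp_force: 0.0
scene blob C [-249.6  108.5] ang -3.2 size [64.7 27.6] front [-119.8  101.3] rear [-379.4  115.7]
clock 4.47 F [ 1.  -0.9 -0.4] rack xy [-117.7   94.8] z 0.0338 q [-0.13  0.52 -0.13  0.92 -0.    0.16]
rows [-0.0154  0.0101  0.0016] [0.0001 0.0006 0.0198]
```

```bash
python3 - <<'E'
from h import *
c=snap("scene");w=snap("wrist")
a=cv2.resize(c["pixels"][170:330,200:360],(480,480),interpolation=cv2.INTER_CUBIC)
b=cv2.resize(w["pixels"],(320,240));b=np.vstack([b,np.zeros((240,320,3),np.uint8)])
cv2.imwrite("pics/s2.png",np.hstack([a,b])[...,::-1])
E
```

```text
(no output)
```

View pics/s2.png

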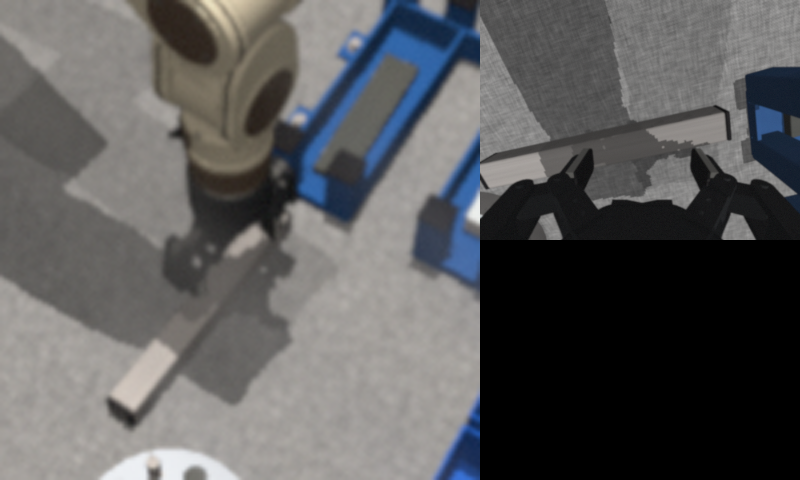

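The scene crop shows the open fingers hovering above the tube: they passed over it without moving it. The open tips stand further back than I assumed, so I'll lift, back off, descend lower and feel for the bench.

```bash
python3 - <<'E'
from h import *
rows(*r2w(-.125,.152),.03,np.pi-.052)
E
```

```text
clock 4.57 F [ 0.2 -0.1 -0.7] rack xy [-117.7   95.9] z 0.0334 q [-0.13  0.52 -0.13  0.92 -0.    0.16]
rows [ 0.1038 -0.0449  0.0067] [-0.      0.0001 -0.0748]
```

```bash
python3 -m pendant '[0,0,-0.04,0,0,0,1, 0.04,-0.02,-0.04,0,0,-0.03,1, 0.08,-0.035,-0.04,0,0,-0.06,1, 0.104,-0.045,-0.04,0,0,-0.075,1, 0.104,-0.045,0,0,0,-0.075,1, 0.104,-0.045,0.01,0,0,-0.075,1, 0.104,-0.045,0.02,0,0,-0.075,1, 0.104,-0.045,0.026,0,0,-0.075,1, 0.104,-0.045,0.03,0,0,-0.075,1, 0.104,-0.045,0.03,0,0,-0.075,1]'
python3 - <<'E'
from h import *
c=tube()
cv2.imwrite("pics/s3.png",cv2.resize(c["pixels"][190:290,210:310],(600,600),interpolation=cv2.INTER_CUBIC)[...,::-1])
rows(*r2w(-.125,.152),.01,np.pi-.052)
E
```

```text
clock: 5.4
eef_pos: [0.5, -0.0771, 0.0178]
tool_rot: [0.026, 1.0, 0.0, -0.0]
ft_force: [0.4, 0.0, 0.4]
grip_width: 0.0853
grasp_force: 0.0
scene blob C [-254.7  109.1] ang -2.4 size [54.5 27.6] front [-124.8  103.7] rear [-384.6  114.5]
clock 5.45 F [-0.1 -0.3  0.5] rack xy [-124.9  151.8] z 0.0181 q [-0.15  0.45 -0.3   0.82 -0.   -0.1 ]
rows [ 0.0003 -0.0003  0.0161] [-0.  0.  0.]
```

View pics/s3.png

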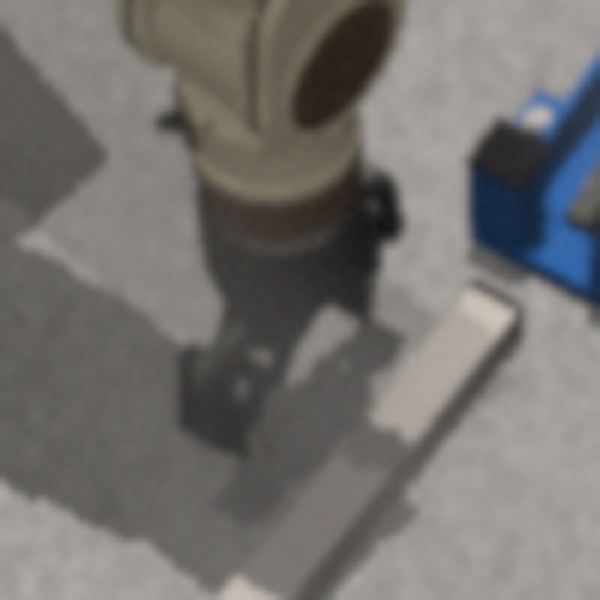

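```bash
python3 -m pendant '[0,0,-0.03,0,0,0,0.5, 0,0,-0.03,0,0,0,0.5, 0,0,-0.03,0,0,0,0.5, 0,0,-0.03,0,0,0,0.5, 0,0,-0.02,0,0,0,0.5, 0,0,-0.01,0,0,0,0.5, 0,0,0,0,0,0,0.5, 0,0,0,0,0,0,0.5, 0,0,0,0,0,0,0.5, 0,0,0,0,0,0,0.5]'
python3 - <<'E'
from h import *
w=snap("wrist","w1.png");c=snap("scene");cv2.imwrite("pics/s4.png",np.hstack([cv2.resize(w["pixels"],(400,300)),cv2.resize(c["pixels"][190:265,210:310],(400,300),interpolation=cv2.INTER_CUBIC)])[...,::-1]);print(np.round(w["hand_eye"],3),w["mtx"][0][0]);print(bot.get_obs()["ft_force"],bot.get_obs()["eef_pos"])
E
```

```text
clock: 6.28
eef_pos: [0.4996, -0.0771, 0.0177]
tool_rot: [0.026, 1.0, 0.0, -0.0]
ft_force: [0.2, 0.5, -0.7]
grip_width: 0.0426
grasp_force: 0.0
[[-0.001  0.956  0.294  0.074]
 [ 1.     0.001 -0.001  0.   ]
 [-0.001  0.294 -0.956 -0.142]
 [ 0.     0.     0.     1.   ]] 290.49709057246946
[-0.25279325  1.11516158  0.10395326] [ 0.49988274 -0.07719054  0.018087  ]
```

View pics/s4.png

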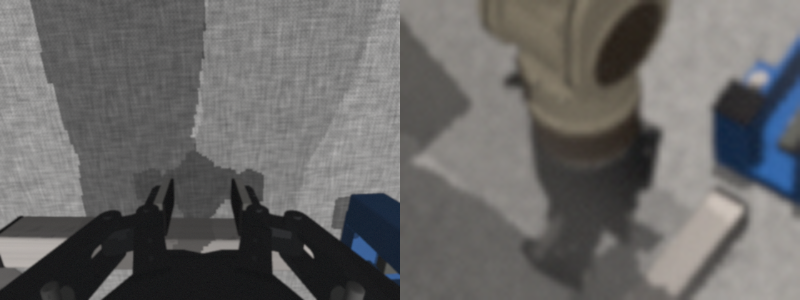

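```bash
python3 -m pendant '[-0.02,0,0,0,0,0,0.5, -0.036,0,0,0,0,0,0.5, -0.046,0.001,0,0,0,0.005,0.5, -0.056,0.003,0,0,0,0.012,0.5, -0.066,0.006,0,0,0,0.022,0.5, -0.076,0.009,0,0,0,0.033,0.5, -0.086,0.012,0,0,0,0.043,0.5, -0.086,0.012,0,0,0,0.043,0.5, -0.086,0.012,0,0,0,0.043,0.5, -0.086,0.012,0,0,0,0.043,0.5]'
cat >> h.py <<'E'
def tube(cn="scene",save=None):
    """tube pose in the rack frame: fit of a 260x30 box (seen at z=0.03) to 'warm' pixels of the rectified picture, shadows included"""
    from scipy.optimize import minimize
    c=snap(cn);n=800;xs=(np.arange(n)-600)*.6e-3;ys=(np.arange(n)-350)*.6e-3
    X,Y=np.meshgrid(xs,ys);P=np.stack([O[0]+EX[0]*X+EY[0]*Y,O[1]+EX[1]*X+EY[1]*Y,0*X+.03],-1)
    T=np.linalg.inv(np.array(c["cam_to_world"]));Q=P@T[:3,:3].T+T[:3,3]
    x,y=Q[...,0]/-Q[...,2],Q[...,1]/Q[...,2];s=1+c["k1"]*(x*x+y*y);K=np.array(c["mtx"])
    im=cv2.remap(c["pixels"],(K[0,0]*x*s+K[0,2]).astype(np.float32),(K[1,1]*y*s+K[1,2]).astype(np.float32),cv2.INTER_LINEAR)
    f=cv2.GaussianBlur(im,(0,0),2).astype(float);warm=(f[...,0]-f[...,2])/f[...,0]
    m=((warm>.055)&(warm<.15)&(f[...,0]>70)).astype(np.uint8)
    if save: cv2.imwrite("pics/"+save,np.hstack([cv2.resize(im[...,::-1],(400,400)),cv2.cvtColor(cv2.resize(m*255,(400,400)),cv2.COLOR_GRAY2BGR)]))
    return c,im,m,warm
E
python3 - <<'E'
from h import *
c,im,m,w=tube(save="m1.png")
o=bot.get_obs();print(np.round(o["ft_force"],1),np.round(w2r(o["eef_pos"])*1e3),o["eef_pos"][2])
E
```

```text
clock: 7.22
eef_pos: [0.5426, -0.0732, 0.0177]
tool_rot: [0.093, 0.996, 0.0, -0.0]
ft_force: [-1.9, 0.8, -0.8]
grip_width: 0.0429
grasp_force: 0.7
[-0.9  0.4 -1.8] [-121.  109.] 0.017706375947183127
```

View pics/m1.png

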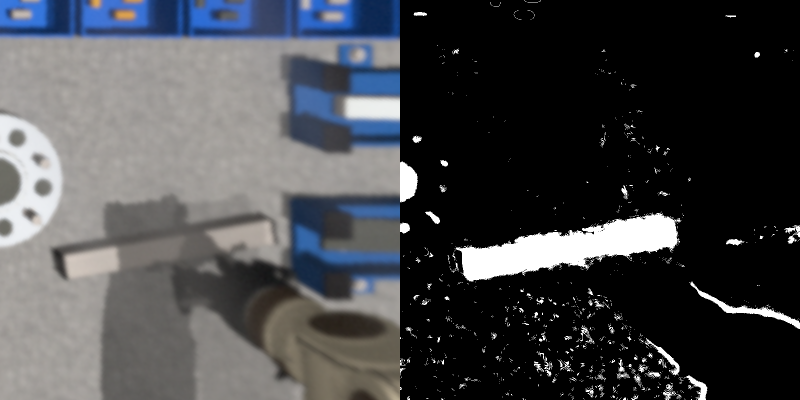

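The rectified view shows the tube following the fork and swinging, and the mask isolates it well. I'll continue.

```bash
cat >> h.py <<'E'
def pose():
    c,im,m,w=tube();m=cv2.morphologyEx(m,cv2.MORPH_OPEN,np.ones((13,13),np.uint8))
    k,l,st,ce=cv2.connectedComponentsWithStats(m[:,60:]);i=1+np.argmax(st[1:,4])
    pts=(np.argwhere(l==i)[:,::-1]+[60,0]).astype(np.float32);(cx,cy),(w,h),an=cv2.minAreaRect(pts)
    if h>w: w,h,an=h,w,an-90
    an=(an+90)%180-90;a=np.radians(an);u=np.array([np.cos(a),np.sin(a)]);v=np.array([-u[1],u[0]])
    C=np.array([(cx-600)*.6,(cy-350)*.6])+v*max(0,h*.6-30)/2
    print("tube C",np.round(C,1),"ang",round(an,1),"size",np.round([w*.6,h*.6],1),"front",np.round(C+u*130,1),"rear",np.round(C-u*130,1))
E
python3 - <<'E'
from h import *
pose();rows(*r2w(-.115,.086),.018,np.pi-np.radians(20))
E
```

```text
tube C [-156.4   92.5] ang -9.3 size [260.7  43.5] front [-28.2  71.3] rear [-284.7  113.6]
clock 7.32 F [-0.6 -0.3 -0.3] rack xy [-120.6  109.5] z 0.0177 q [-0.13  0.52 -0.19  0.87  0.    0.05]
rows [-0.0442  0.0194 -0.0006] [ 0.0001 -0.0003  0.0516]
```

```bash
python3 -m pendant '[-0.008,0.003,0,0,0,0.009,0.5, -0.016,0.006,0,0,0,0.018,0.5, -0.024,0.009,0,0,0,0.027,0.5, -0.032,0.012,0,0,0,0.036,0.5, -0.04,0.016,0,0,0,0.045,0.5, -0.048,0.019,0,0,0,0.053,0.5, -0.052,0.021,0,0,0,0.058,0.5, -0.052,0.021,0,0,0,0.058,0.5, -0.052,0.021,0,0,0,0.058,0.5, -0.052,0.021,0,0,0,0.058,0.5]'
python3 - <<'E'
from h import *
pose();rows(*r2w(-.115,.086),.018,np.pi-np.radians(20))
E
```

```text
clock: 8.15
eef_pos: [0.5705, -0.0679, 0.018]
tool_rot: [0.184, 0.983, 0.0, 0.0]
ft_force: [-1.1, 0.0, -1.0]
grip_width: 0.0425
grasp_force: 0.6
tube C [-152.7   75.9] ang -20.8 size [261.   48.4] front [-31.1  29.8] rear [-274.2  121.9]
clock 8.2 F [-1.1  0.6 -1.1] rack xy [-115.    81.6] z 0.018 q [-0.12  0.56 -0.11  0.9   0.    0.25]
rows [ 0.0083 -0.0031  0.    ] [ 0.0001  0.     -0.0064]
```

```bash
python3 -m pendant '[-0.006,0,0,0,0,0,0.5, -0.012,0.001,0,0,0,0,0.5, -0.012,0.001,0,0,0,0,0.5, 0.04,0,0,0,0,0,0.5, 0.06,0,-0.04,0,0,0,0.2, 0.06,-0.05,-0.12,0,0,0.03,0, 0.06,-0.12,-0.18,0,0,0.07,0, 0.06,-0.18,-0.18,0,0,0.11,0, 0.06,-0.24,-0.18,0,0,0.15,0, 0.06,-0.3,-0.18,0,0,0.19,0]'
python3 - <<'E'
from h import *
pose();rows(*r2w(-.300,.130),.06,np.radians(90-21))
E
```

```text
clock: 9.03
eef_pos: [0.49, -0.1992, 0.1103]
tool_rot: [0.466, 0.885, 0.0, 0.003]
ft_force: [0.6, -0.3, -0.1]
grip_width: 0.0001
grasp_force: 0.0
tube C [-153.5   68.3] ang -21.3 size [257.2  46.4] front [-32.3  21.1] rear [-274.6  115.4]
clock 9.08 F [-0.9 -3.2  0.2] rack xy [-251.6  163.5] z 0.1096 q [-0.39  0.38 -0.14  1.05 -0.    0.59]
rows [-0.117   0.0007  0.1001] [0.0008 0.0021 0.305 ]
```

```bash
python3 -m pendant '[-0.02,0,0,0,0,0.038,0, -0.04,0,0,0,0,0.076,0, -0.06,0,0,0,0,0.114,0, -0.08,0,0,0,0,0.152,0, -0.1,0,0,0,0,0.19,0, -0.117,0,0,0,0,0.228,0, -0.117,0,0.02,0,0,0.266,0, -0.117,0,0.06,0,0,0.305,0, -0.117,0,0.1,0,0,0.305,0, -0.117,0,0.1,0,0,0.305,0]'
python3 - <<'E'
from h import *
pose();c,im,m,w=tube(save="m2.png");rows(*r2w(-.298,.122),.034,np.radians(90-21))
E
```

```text
clock: 9.92
eef_pos: [0.5201, -0.2442, 0.0546]
tool_rot: [0.819, 0.573, -0.001, -0.002]
ft_force: [-0.9, 0.7, -0.0]
grip_width: 0.0004
grasp_force: 0.0
tube C [-153.5   69. ] ang -21.6 size [258.2  46.8] front [-32.6  21.2] rear [-274.3  116.8]
clock 10.02 F [ 0.7 -0.6  0.8] rack xy [-292.5  128.8] z 0.0579 q [-0.44  0.52 -0.06  0.99 -0.    1.48]
rows [-0.0057  0.0166  0.0477] [-0.0002  0.      0.0052]
```

View pics/m2.png

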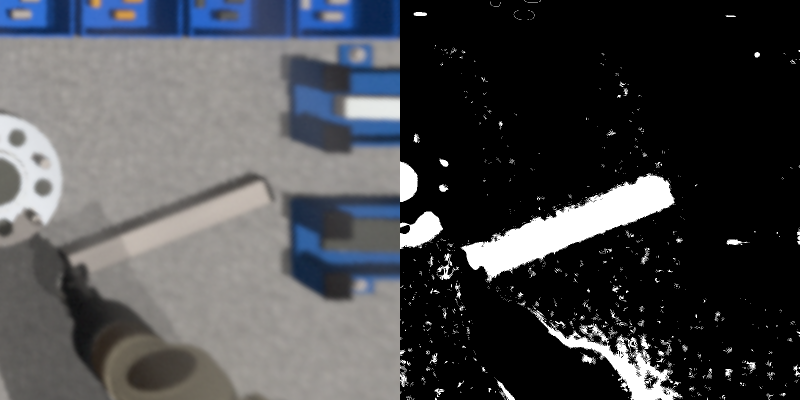

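```bash
python3 -m pendant '[-0.01,0.016,0,0,0,0.005,0, -0.01,0.016,0.024,0,0,0.005,0, -0.01,0.016,0.048,0,0,0.005,0, 0.006,0.016,0.048,0,0,0.005,0, 0.02,0.016,0.048,0,0,0.005,0, 0.034,0.016,0.048,0,0,0.005,0, 0.048,0.016,0.048,0,0,0.005,0, 0.062,0.016,0.048,0,0,0.005,0, 0.076,0.016,0.048,0,0,0.005,0, 0.076,0.016,0.048,0,0,0.005,0]'
python3 - <<'E'
from h import *
pose();rows(*r2w(-.298,.122),.034,np.radians(90-21))
E
```

```text
clock: 10.85
eef_pos: [0.5432, -0.2105, 0.0345]
tool_rot: [0.824, 0.567, 0.0, 0.0]
ft_force: [-0.2, -0.1, 0.8]
grip_width: -0.0001
grasp_force: 0.0
tube C [-132.4   60.2] ang -21.5 size [212.2  46.2] front [-11.4  12.6] rear [-253.3  107.9]
clock 10.9 F [0.3 0.1 0.3] rack xy [-258.6  108.1] z 0.0343 q [-0.37  0.55 -0.07  0.95 -0.    1.56]
rows [-0.0836  0.0015  0.0007] [0.0002 0.     0.0005]
```

```bash
python3 -m pendant '[0,0,-0.02,0,0,0,0, -0.03,0,-0.02,0,0,0,0, -0.07,0,-0.02,0,0,0,0, -0.09,0,-0.01,0,0,0,0, -0.09,0,0.02,0,0,0,0, -0.09,0,0.028,0,0,0,0, -0.09,0,0.032,0,0,0,0, -0.09,0,0.036,0,0,0,0, -0.09,0,0.036,0,0,0,0, -0.09,0,0.036,0,0,0,0]'
python3 - <<'E'
from h import *
pose();rows(*r2w(-.298,.122),.034,np.radians(90-21))
w=snap("wrist");c=snap("scene")
u,v=[int(q) for q in proj(c,[*r2w(-.29,.12),.03])]
cv2.imwrite("pics/x1.png",np.hstack([cv2.resize(w["pixels"],(400,300)),cv2.resize(c["pixels"][v-38:v+38,u-50:u+50],(400,300),interpolation=cv2.INTER_CUBIC)])[...,::-1])
E
```

```text
clock: 11.73
eef_pos: [0.5266, -0.2539, 0.0163]
tool_rot: [0.824, 0.567, 0.0, 0.0]
ft_force: [-0.5, 0.1, 0.5]
grip_width: -0.0001
grasp_force: 0.0
tube C [-154.    69.4] ang -21.8 size [257.7  47.6] front [-33.3  21.2] rear [-274.7  117.7]
clock 11.78 F [ 0.1 -0.6  0. ] rack xy [-301.5  124. ] z 0.0165 q [-0.45  0.58 -0.08  0.91  0.    1.49]
rows [ 0.0079  0.0013 -0.0351] [0.0002 0.     0.0001]
```

```bash
python3 -m pendant '[0.015,0,0,0,0,0,0, 0.03,0,0,0,0,0,0, 0.042,0,0,0,0,0,0, 0.054,0,0,0,0,0,0, 0.066,0,0,0,0,0,0, 0.078,0,0,0,0,0,0, 0.09,0,0,0,0,0,0, 0.1,0,0,0,0,0,0, 0.1,0,0,0,0,0,0, 0.1,0,0,0,0,0,0]'
python3 - <<'E'
from h import *
pose();rows(*r2w(-.298,.122),.034,np.radians(90-21))
E
```

```text
clock: 12.72
eef_pos: [0.5447, -0.2063, 0.0161]
tool_rot: [0.824, 0.567, 0.001, -0.0]
ft_force: [0.1, -1.1, -0.0]
grip_width: 0.0003
grasp_force: 0.3
tube C [-114.7   54. ] ang -21.8 size [248.6  47. ] front [6.1 5.8] rear [-235.4  102.2]
clock 12.77 F [-0.6 -1.4 -0.9] rack xy [-253.7  106.5] z 0.0159 q [-0.36  0.58 -0.09  0.91  0.    1.57]
rows [-0.0938  0.0021 -0.0364] [-0.0001 -0.0007  0.0002]
```

```bash
python3 -m pendant '[0.013,0,0,0,0,0,0, 0.026,0,0,0,0,0,0, 0.039,0,0,0,0,0,0, 0.052,0,0,0,0,0,0, 0.065,0,0,0,0,0,0, 0.078,0,0,0,0,0,0, 0.091,0,0,0,0,0,0, 0.104,0,0,0,0,0,0, 0.115,0,0,0,0,0,0, 0.115,0,0,0,0,0,0]'
python3 - <<'E'
from h import *
pose();rows(*r2w(-.298,.122),.034,np.radians(90-21))
E
```

```text
clock: 13.6
eef_pos: [0.5653, -0.1518, 0.0159]
tool_rot: [0.824, 0.567, 0.001, -0.001]
ft_force: [-0.4, 0.3, -0.1]
grip_width: -0.0001
grasp_force: 0.0
tube C [-59.6  33.2] ang -21.3 size [242.4  47.7] front [ 61.5 -14.1] rear [-180.7   80.4]
clock 13.65 F [ 0.4 -0.1 -0. ] rack xy [-199.2   86.2] z 0.0159 q [-0.26  0.58 -0.08  0.91  0.    1.67]
rows [-0.2102  0.0019 -0.0367] [-0.0001 -0.0008  0.0005]
```

```bash
python3 -m pendant '[-0.03,0,0,0,0,0,0, -0.05,0,-0.04,0,0,0,0, -0.05,0,-0.1,0,0,-0.03,0, -0.04,-0.03,-0.14,0,0,-0.07,0, -0.02,-0.06,-0.14,0,0,-0.11,0, 0,-0.09,-0.14,0,0,-0.15,0.2, 0.02,-0.09,-0.14,0,0,-0.19,0.5, 0.04,-0.09,-0.14,0,0,-0.23,0.5, 0.05,-0.09,-0.14,0,0,-0.27,0.5, 0.05,-0.09,-0.14,0,0,-0.31,0.5]'
python3 - <<'E'
from h import *
pose();rows(*r2w(-.140,.111),.07,np.radians(180-21.5))
E
```

```text
clock: 14.48
eef_pos: [0.5323, -0.1122, 0.0862]
tool_rot: [0.462, 0.887, 0.001, -0.0]
ft_force: [0.4, 0.4, 0.3]
grip_width: 0.0426
grasp_force: 0.0
tube C [-65.9  34.3] ang -22.3 size [256.1  46.2] front [ 54.4 -15. ] rear [-186.1   83.7]
clock 14.53 F [-1.   0.3  0. ] rack xy [-160.1  119.6] z 0.0861 q [-0.21  0.43 -0.12  1.02  0.    0.75]
rows [0.0227 0.0373 0.0323] [ 0.0007 -0.0002 -0.1851]
```

```bash
python3 -m pendant '[0.01,0.01,0,0,0,-0.04,0.5, 0.02,0.02,0,0,0,-0.08,0.5, 0.022,0.037,0,0,0,-0.12,0.5, 0.022,0.037,0.02,0,0,-0.16,0.5, 0.022,0.037,0.05,0,0,-0.185,0.5, 0.022,0.037,0.08,0,0,-0.185,0.5, 0.022,0.037,0.11,0,0,-0.185,0.5, 0.022,0.037,0.136,0,0,-0.185,0.5, 0.022,0.037,0.136,0,0,-0.185,0.5, 0.022,0.037,0.136,0,0,-0.185,0.5]'
python3 - <<'E'
from h import *
rows(*r2w(-.180,.026),.018,np.pi-.0)
E
```

```text
clock: 15.37
eef_pos: [0.54, -0.0942, 0.0174]
tool_rot: [0.193, 0.981, 0.001, -0.001]
ft_force: [-0.7, -0.3, 0.0]
grip_width: 0.0427
grasp_force: 0.0
clock 15.37 F [-0.7 -0.3  0. ] rack xy [-141.6  111.9] z 0.0174 q [-0.17  0.52 -0.18  0.87  0.    0.22]
rows [-0.1879 -0.0075 -0.0016] [ 0.0003 -0.0007 -0.1237]
```

```bash
python3 -m pendant '[-0.02,0,0,0,0,0,0.5, -0.037,0.003,0,0,0,0,0.5, -0.051,0.002,0,0,0,-0.014,0.5, -0.065,0.001,0,0,0,-0.028,0.5, -0.079,0,0,0,0,-0.043,0.5, -0.093,0,0,0,0,-0.058,0.5, -0.107,0.001,0,0,0,-0.073,0.5, -0.121,0.003,0,0,0,-0.088,0.5, -0.121,0.003,0,0,0,-0.088,0.5, -0.121,0.003,0,0,0,-0.088,0.5]'
python3 - <<'E'
from h import *
pose();rows(*r2w(-.167,.039),.018,np.pi-.0)
E
```

```text
clock: 16.2
eef_pos: [0.5983, -0.1162, 0.0191]
tool_rot: [0.056, 0.998, 0.0, 0.001]
ft_force: [0.2, 0.3, -0.6]
grip_width: 0.0426
grasp_force: 0.0
tube C [-69.2  20.1] ang -7.1 size [254.1  41.3] front [59.9  4.1] rear [-198.2   36.1]
clock 16.25 F [-0.4 -0.1 -0.2] rack xy [-163.    53.8] z 0.0189 q [-0.19  0.62 -0.    0.95  0.   -0.08]
rows [-0.0303 -0.0048  0.0017] [ 0.0001  0.0005 -0.0357]
```

```bash
python3 -m pendant '[-0.01,-0.001,0,0,0,-0.01,0.5, -0.02,-0.003,0,0,0,-0.022,0.5, -0.03,-0.005,0,0,0,-0.033,0.5, -0.042,-0.005,0,0,0,-0.033,0.5, -0.042,-0.005,0,0,0,-0.033,0.5, -0.02,-0.005,0,0,0,-0.033,0.5, 0.03,-0.005,0,0,0,-0.033,0.5, 0.06,-0.005,-0.06,0,0,-0.033,1, 0.06,-0.06,-0.12,0,0,-0.033,1, 0.06,-0.12,-0.14,0,0,-0.033,1]'
python3 - <<'E'
from h import *
pose();rows(*r2w(-.265,.010),.10,np.pi)
E
```

```text
clock: 17.08
eef_pos: [0.5627, -0.1717, 0.0923]
tool_rot: [0.002, 1.0, -0.001, 0.003]
ft_force: [1.3, -0.8, 1.1]
grip_width: 0.0765
grasp_force: 0.0
tube C [-71.5  12.1] ang 1.5 size [257.   38.4] front [58.5 15.6] rear [-201.4    8.6]
clock 17.13 F [ 1.  -4.3  1.9] rack xy [-226.2   87.7] z 0.0937 q [-0.31  0.5   0.01  1.07 -0.   -0.29]
rows [-0.1558 -0.0772 -0.0105] [-0.0023  0.0031 -0.0036]
```

```bash
python3 -m pendant '[-0.04,-0.003,0,0,0,0,0, -0.08,-0.006,0,0,0,0,0, -0.12,-0.008,0,0,0,0,0, -0.16,-0.01,0,0,0,0,0, -0.16,-0.01,0.03,0,0,0,0, -0.16,-0.01,0.06,0,0,0,0, -0.16,-0.01,0.09,0,0,0,0, -0.16,-0.01,0.12,0,0,0,0, -0.16,-0.01,0.15,0,0,0,0, -0.16,-0.01,0.15,0,0,0,0]'
python3 - <<'E'
from h import *
pose();c,im,m,w=tube(save="m3.png");rows(*r2w(-.120,.010),.018,np.pi)
E
```

```text
clock: 17.97
eef_pos: [0.6385, -0.1771, 0.0091]
tool_rot: [0.004, 1.0, 0.001, -0.003]
ft_force: [-1.0, 0.6, -0.5]
grip_width: 0.0003
grasp_force: 0.0
tube C [-153.9  230.5] ang 63.2 size [172.3 101.2] front [-95.4 346.6] rear [-212.4  114.5]
clock 18.07 F [-0.8  0.1  0.3] rack xy [-224.4   10.8] z 0.0124 q [-0.27  0.72  0.18  1.03  0.   -0.26]
rows [-0.0016  0.2088 -0.011 ] [ 0.0002 -0.0004 -0.0025]
```

View pics/m3.png

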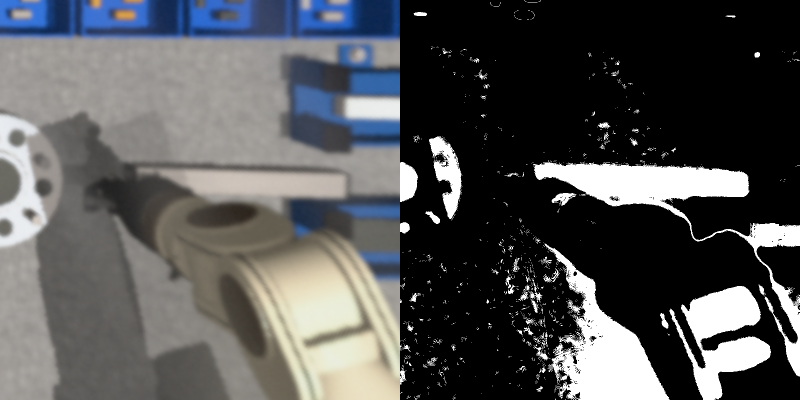

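The rectified view shows the tube nearly parallel, with its front in the bay at (348,184) and the closed fingers behind its rear at about (135,175). Now I'll push it in.

```bash
python3 -m pendant '[-0.005,0.015,-0.01,0,0,0,0, -0.005,0.03,-0.01,0,0,0,0, -0.005,0.048,-0.01,0,0,0,0, -0.005,0.066,-0.01,0,0,0,0, -0.005,0.084,-0.01,0,0,0,0, -0.005,0.102,-0.01,0,0,0,0, -0.005,0.12,-0.01,0,0,0,0, -0.005,0.138,-0.01,0,0,0,0, -0.005,0.156,-0.01,0,0,0,0, -0.005,0.17,-0.01,0,0,0,0]'
cat >> h.py <<'E'
def end():
    """tube extent in the rack frame along the bay, from the scene and top pictures: light strip |y|<25 mm"""
    for cn in("scene","top"):
        c,im,m,w=tube(cn);b=m[350-45:350+50]
        n=b.sum(0);i=np.where(n>18)[0]
        if len(i)==0: print(cn,"none");continue
        i0=np.where(np.diff(i)>12)[0];segs=np.split(i,i0+1)
        for s in segs:
            if len(s)>25:
                yy=lambda q:round(float((np.mean(np.where(b[:,q])[0])-45)*.6),1)
                print(cn,"x",(s[0]-600)*.6,(s[-1]-600)*.6,"y mean",yy(s[8]),yy(s[len(s)//2]),yy(s[-8]))
E
python3 - <<'E'
from h import *
end();rows(*r2w(-.120,.010),.018,np.pi)
E
```

```text
clock: 18.9
eef_pos: [0.6454, -0.0934, 0.0203]
tool_rot: [0.004, 1.0, -0.002, 0.002]
ft_force: [0.6, -7.0, 3.1]
grip_width: -0.0001
grasp_force: 3.6
scene x -360.0 -340.2 y mean 7.5 8.1 8.7
scene x -121.19999999999999 119.39999999999999 y mean -7.2 7.2 8.8
top x -360.0 -343.8 y mean 7.1 4.2 7.5
top x -264.59999999999997 -240.0 y mean 4.1 -0.2 -8.5
top x -119.39999999999999 119.39999999999999 y mean 18.8 12.6 12.6
clock 19.0 F [ 0.3 -1.3  3.3] rack xy [-138.5    6.5] z 0.0202 q [-0.14  0.69  0.14  1.02 -0.   -0.14]
rows [0.0069 0.0371 0.0042] [-0.0003  0.0012 -0.0018]
```

```bash
python3 -m pendant '[0.003,-0.04,0,0,0,0,0, 0.003,-0.08,0.004,0,0,0,0.6, 0.003,-0.08,0.004,0,0,0,0.6, 0.003,-0.08,0.004,0,0,0,0.6, 0.003,-0.06,0.004,0,0,0,0.6, 0.003,-0.04,0.004,0,0,0,0.6, 0.003,-0.02,0.004,0,0,0,0.6, 0.003,0,0.004,0,0,0,0.6, 0.003,0.02,0.004,0,0,0,0.6, 0.003,0.04,0.004,0,0,0,0.6]'
python3 -m pendant '[0,0.016,0,0,0,0,0.6, 0,0.032,0,0,0,0,0.6, 0,0.048,0,0,0,0,0.6, 0,0.064,0,0,0,0,0.6, 0,0.08,0,0,0,0,0.6, 0,0.09,0,0,0,0,0.6, 0,0.1,0,0,0,0,0.6, 0,0.1,0,0,0,0,0.6, 0,0.1,0,0,0,0,0.6, 0,0.1,0,0,0,0,0.6]'
python3 - <<'E'
from h import *
end();rows(*r2w(-.050,.008),.018,np.pi);print(bot.get_obs()["grip_width"])
E
```

```text
clock: 19.83
eef_pos: [0.6424, -0.0716, 0.016]
tool_rot: [0.003, 1.0, -0.0, -0.0]
ft_force: [-0.1, -3.6, 0.2]
grip_width: 0.0511
grasp_force: 1.7
clock: 20.67
eef_pos: [0.643, -0.0224, 0.0161]
tool_rot: [0.003, 1.0, 0.001, 0.0]
ft_force: [-0.5, -0.9, -0.4]
grip_width: 0.0512
grasp_force: 0.0
scene x -360.0 -340.2 y mean 7.2 8.7 8.7
scene x -21.599999999999998 119.39999999999999 y mean -5.7 5.7 4.2
top x -360.0 -344.4 y mean 6.8 6.7 9.4
top x -211.79999999999998 -149.4 y mean -1.7 -1.0 -10.2
top x -47.4 119.39999999999999 y mean -15.0 6.9 8.1
clock 20.77 F [-0.6 -0.1  0.7] rack xy [-69.4   9.4] z 0.0161 q [-0.04  0.68  0.11  1.    0.   -0.03]
rows [-0.0029  0.0388 -0.0038] [ 0.0003  0.0001 -0.0022]
0.05097467450148647
```

```bash
python3 -m pendant '[0,0.006,0,0,0,0,0.6, 0,0.012,0,0,0,0,0.6, 0,0.018,0,0,0,0,0.6, 0,0.024,0,0,0,0,0.6, 0,0.03,0,0,0,0,0.6, 0,0.034,0,0,0,0,0.6, 0,0.034,0,0,0,0,0.6, 0,0.034,0,0,0,0,0.6, 0,0.034,0,0,0,0,0.6, 0,0.034,0,0,0,0,0.6]'
python3 - <<'E'
from h import *
end();rows(*r2w(-.050,.008),.018,np.pi)
E
```

```text
clock: 21.6
eef_pos: [0.643, -0.0056, 0.016]
tool_rot: [0.003, 1.0, 0.0, 0.0]
ft_force: [-0.3, -2.0, -0.9]
grip_width: 0.0514
grasp_force: 0.8
scene x -360.0 -339.59999999999997 y mean 7.5 8.7 8.4
scene x -6.0 119.39999999999999 y mean -5.1 2.7 3.3
top x -360.0 -344.4 y mean 6.6 5.7 5.7
top x -191.4 -135.6 y mean -3.8 0.5 -11.3
top x -26.4 119.39999999999999 y mean -14.7 9.9 7.5
clock 21.7 F [-0.5 -1.   0.6] rack xy [-52.2   9.5] z 0.016 q [-0.01  0.68  0.11  1.    0.   -0.  ]
rows [-0.0031  0.0044 -0.0039] [ 0.0003  0.     -0.0021]
```

```bash
python3 -m pendant '[0,0.003,0,0,0,0,0.6, 0,0.006,0,0,0,0,0.6, 0,0.008,0,0,0,0,0.6, 0,0.01,0,0,0,0,0.6, 0,0.012,0,0,0,0,0.6, 0,0.012,0,0,0,0,0.6, 0,0.012,0,0,0,0,0.6, 0,0.012,0,0,0,0,0.6, 0,0.012,0,0,0,0,0.6, 0,0.012,0,0,0,0,0.6]'
```

```text
clock: 22.53
eef_pos: [0.6431, -0.0014, 0.0161]
tool_rot: [0.004, 1.0, -0.001, 0.0]
ft_force: [0.2, -6.9, 1.6]
grip_width: 0.0511
grasp_force: 3.4
```

```bash
python3 -m pendant '[0,0.002,0,0,0,0,0.6, 0,0.004,0,0,0,0,0.6, 0,0.006,0,0,0,0,0.6, 0,0.007,0,0,0,0,0.6, 0,0.008,0,0,0,0,0.6, 0,0.008,0,0,0,0,0.6, 0,0.008,0,0,0,0,0.6, 0,0.008,0,0,0,0,0.6, 0,0.008,0,0,0,0,0.6, 0,0.008,0,0,0,0,0.6]'
```

```text
clock: 23.37
eef_pos: [0.643, -0.0011, 0.0163]
tool_rot: [0.005, 1.0, -0.004, -0.0]
ft_force: [-0.4, -14.8, 2.4]
grip_width: 0.0511
grasp_force: 7.4
```

```bash
python3 -m pendant '[0,-0.03,0,0,0,0,0.6, 0,-0.06,0,0,0,0,0.6, 0,-0.1,-0.04,0,0,0,0.6, 0,-0.14,-0.1,0,0,0,0.6, 0.03,-0.18,-0.18,0,0,0,0.6, 0.1,-0.22,-0.24,0,0,0,0.6, 0.18,-0.26,-0.28,0,0,0,0.6, 0.26,-0.3,-0.3,0,0,0,0.6, 0.34,-0.34,-0.3,0,0,0,0.6, 0.4,-0.38,-0.3,0,0,0,0.6]'
python3 - <<'E'
from h import *
end();rows(*r2w(-.050,.008),.018,np.pi)
# light strip along the bay's centre line, both cameras, at the tube's top height
for cn in("scene","top"):
    c=snap(cn)
    for yr in(-.004,.004,.010):
        r=[]
        for x in list(np.arange(-.03,.012,.003))+list(np.arange(.226,.262,.003)):
            u,v=proj(c,[*r2w(x,yr),.03]);q=cv2.getRectSubPix(c["pixels"],(1,1),(float(u),float(v)))[0,0].astype(int);r.append(f"{round(x*1e3)}:{q[0]},{q[2]}")
        print(cn,yr,*r)
E
```

```text
clock: 24.2
eef_pos: [0.4588, -0.1743, 0.1665]
tool_rot: [0.003, 1.0, 0.001, 0.002]
ft_force: [-0.5, -1.1, 0.8]
grip_width: 0.0513
grasp_force: 0.0
scene x -360.0 -340.2 y mean 7.2 8.4 8.7
scene x -6.6 119.39999999999999 y mean 4.5 4.8 2.7
top x -6.6 119.39999999999999 y mean 7.8 8.1 8.4
clock 24.3 F [1.6 0.6 0.5] rack xy [-223.6  196.8] z 0.1654 q [-0.37  0.26 -0.15  1.17  0.   -0.36]
rows [-0.3771  0.3481  0.2944] [ 0.0006 -0.0009 -0.0038]
scene -0.004 -30:152,145 -27:132,127 -24:100,96 -21:69,66 -18:61,57 -15:58,56 -12:56,54 -9:57,55 -6:81,75 -3:125,116 0:168,155 3:191,176 6:196,179 9:196,179 226:190,171 229:193,173 232:190,172 235:190,172 238:191,174 241:187,170 244:180,164 247:153,141 250:112,108 253:68,80 256:37,70 259:24,75 262:27,91
scene 0.004 -30:158,151 -27:139,133 -24:104,99 -21:70,67 -18:60,57 -15:60,57 -12:59,56 -9:58,56 -6:78,74 -3:126,116 0:168,154 3:193,176 6:197,180 9:197,180 226:201,181 229:201,181 232:200,182 235:200,182 238:200,181 241:196,178 244:186,169 247:161,148 250:119,113 253:72,79 256:39,68 259:27,74 262:30,90
scene 0.01 -30:157,150 -27:145,139 -24:117,11
[... 497 characters left out ...]
4:134,126 247:83,81 250:54,72 253:50,121 256:73,155 259:114,157 262:145,149
top 0.004 -30:153,148 -27:152,146 -24:150,145 -21:148,143 -18:145,140 -15:134,129 -12:107,103 -9:81,78 -6:97,92 -3:162,151 0:200,186 3:199,185 6:200,185 9:201,187 226:200,185 229:201,186 232:200,185 235:199,184 238:199,185 241:193,179 244:154,143 247:99,93 250:58,76 253:52,123 256:76,154 259:113,154 262:142,145
top 0.01 -30:150,144 -27:146,141 -24:144,139 -21:146,140 -18:147,141 -15:137,133 -12:109,106 -9:80,78 -6:99,93 -3:165,151 0:205,190 3:204,189 6:204,190 9:204,190 226:201,186 229:201,186 232:202,186 235:203,186 238:203,187 241:198,182 244:158,145 247:96,91 250:56,74 253:51,124 256:65,155 259:102,153 262:137,143
```

Both cameras show the tube spanning about −10 to 250 mm along the bay, against the stop, with y near +6 mm. The robot is clear, so I'll hand it in.

```bash
python3 -c "
from workcell import bot
print(bot.job_done())"
```

```text
the job is handed in; nothing more can be done
None
```

The tube was pushed into the middle bay at an angle, swung straight and pushed home against the stop; both cameras put it about 6 mm off the bay's centre line, and I handed the job in with the robot clear at about 24 s (no verdict was returned).

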